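# Top up the covered bottle warmer

### The job

Two of the six covered cells of the bottle warmer are empty, but you cannot see which: feel for them through the flaps with the two loose bottles, and lower one bottle upright into each, so that it stands on the cell's floor; do not drop a bottle in from above the cover. Then swing the retaining bar round on its pivot until it lies in line along the cover against its stop post. Leave the other things on the table where they are.

Things in the scene. Friction and masses are not known exactly. Their poses are not given: they have to be found in the camera images.
- warmer: white covered box fixed to the table, 150 (x) by 222 (y) mm; origin: centre of its underside, z up, cover top 136.5 mm above the table. Six cells (2 along x, 3 along y, pitch 72 mm), each 62 by 62 mm inside with its floor 6 mm above the table, under a 62 by 62 mm opening with two grey flaps. Four cells hide a bottle like the loose ones, standing on the floor, top 30 mm below the cover top
- bar (a joint): angle (rad) of the aluminium retaining bar on its pivot. 0 = along the middle of the cover (warmer's y), over the inner edges of all openings, against the stop post; growing swings its free end towards the warmer's -x side (clockwise from above), up to 1.8. Starts at 1.4 to 1.75. Bar 310 x 40 x 10 mm, top 153.5 mm above the table; stays where left, about 1 N at the knob moves it
- bar_knob (a point): centre of the top of the upright black knob on the bar: 22 mm diameter, 42 mm tall, 150 mm from the pivot axis; its top is 195.5 mm above the table
- bar_pivot (a point): on the axis of the bar's vertical pivot post at the warmer's +y end (warmer frame x 0, y 155 mm), at the bar's underside, 143.5 mm above the table; post 20 mm thick, top 158.5 mm above the table
- stop_post (a point): top centre of the fixed stop post at the warmer's -y end (warmer frame x 27.5, y -135 mm): 14 mm thick, top 156.5 mm above the table; the bar's far edge rests on it when in line
- opening1 (a point): centre of an opening at the cover's top face (warmer frame x -36, y -72 mm), axes as the warmer's. Its two sprung flaps (29 by 59 mm, hinged on the x edges, 4 mm below the cover top) give way downwards under 1 to 4 N and close again
- opening2 (a point): centre of an opening at the cover's top face (warmer frame x -36, y 0 mm), axes as the warmer's. In a filled cell a bottle lowered upright through the flaps stops hard, its foot about 30 mm below the cover top, and can be lifted straight out
- opening3 (a point): centre of an opening at the cover's top face (warmer frame x -36, y 72 mm), axes as the warmer's. In an empty cell a bottle goes down freely to the floor, its foot 130 mm below the cover top
- opening4 (a point): centre of an opening at the cover's top face (warmer frame x 36, y -72 mm), axes as the warmer's. Fingers do not fit through: lower the bottle until the fingertips are just above the cover and let go; it slides down the last 60 mm by itself
- opening5 (a point): centre of an opening at the cover's top face (warmer frame x 36, y 0 mm), axes as the warmer's. All six look alike
- opening6 (a point): centre of an opening at the cover's top face (warmer frame x 36, y 72 mm), axes as the warmer's. The parked bar lies at least 18 mm beyond the +y edges of the openings
- bottle1: loose upright white plastic bottle with a paper band and an aluminium cap, standing on the table; 100 mm tall, body 48 mm diameter up to 62 mm, cap 28 mm diameter from 72 mm to the top; about 0.15 kg; origin at the centre of its foot, z up
- bottle2: loose upright white plastic bottle with a paper band and an aluminium cap, standing on the table; 100 mm tall, body 48 mm diameter up to 62 mm, cap 28 mm diameter from 72 mm to the top; about 0.15 kg; origin at the centre of its foot, z up
- spray: bystander: green glass bottle, 56 mm diameter, 150 mm tall
- dish: bystander: steel bowl, 110 mm wide, 45 mm tall
- tub: bystander: jar with blue lid, 70 mm diameter, 70 mm tall
- applicator: bystander: thin steel rod about 200 mm long with a white cylinder head, lying flat
- tape: bystander: roll of paper tape lying flat, 90 mm diameter, 24 mm high
Not all that is in view belongs to the job. Leave any orange or yellow look-alike of the bottle2 alone.

How it is judged:
By the outcome, as a careful person would: the job done as asked, in the order asked, and still so for the second after the job is handed in, with the robot touching nothing.
It also fails if it takes over 72 s, if anything falls off the work surface, if the arm or the gripper's body presses on something with over 40 N, if the wrist force passes 120 N, or if a joint passes its speed limit or range.

### The arm

A 6-joint arm with a two-finger parallel gripper is mounted at the origin on the work surface. World frame = base frame: x ahead of the robot, y to its left, z up, the work surface at z = 0. Lengths are in m, angles in degrees, forces in N, time in s.
With the tool pointing down it reaches from about 0.35 to 0.875 m from the base axis. Payload 4.2 kg.
Tool frame: the origin (TCP) lies at the very end of the fingers, on their centre line; the grasp point (between the pads) lies 19 mm behind it (r.grip_point_offset is the distance from the TCP to the grasp point, in m); z points along the fingers, y is the line along which they close (so a half turn about z gives the same grasp; the last joint's range is limited). The gripper opens to 87 mm and grips with 3 to 60 N. Pads are 19 mm wide; open, the fingers measure 117 mm over their backs; the gripper's body (75 mm by 190 mm) begins 51 mm behind the grasp point.
Start: joints at [91.765, 22.042, 0.453, 0, -68.411, -14.817], TCP at [0.141, 0.609, 0.223] pointing down, gripper open.
Joint ranges: [-179.83, 179.83], [-69.29, 118.12], [-61.27, 80.66], [-181.25, 117.63], [-171.15, -9.14], [-177.46, 177.46]. Speed limits (degrees/s): [159.86, 159.86, 180, 180, 180, 180].

### API

Orientations are given as a 3x3 rotation matrix whose columns are the frame's x, y, z axes.
In Python, from station import r, cams gives the robot as it stands. The module is installed in compiled form; this text tells all that it offers.
- The arm moves only by the shell command python3 -m handwheel 'ROWS'. ROWS is JSON, a list that holds one entry, the list of rows, each a list of 7 numbers: the turn, a rotation vector about the tool's x, y, z in units of 6 degrees (1.0 is 6 degrees), then the shift along the tool's x, y, z in m, then the finger opening in m, from 0 to 0.087. In form: [[[ax, ay, az, x, y, z, jaw], ...]]. A call has 1 to 12 rows; each row shifts and turns the commanded pose from where the row before left it, along the tool's axes as they then stand; what a row does not reach is not made up. A row lasts 1/10 s, in which the tool goes at most 50 mm and 8.59 degrees, less where a joint would pass 70% of its speed; a pose out of reach is approached as far as the arm can. A call with a gripper value outside its range is refused whole. The fingers move at their own pace and stop on an object; the grip force is fixed at half the most. Time passes only in rows, so rows that do not move let the fingers close. It gives the time, the measured TCP pose, the force, the opening and the grip force at its end, in the units of the state.
- r.sense(): the state, without advancing time (a new reading comes with each control period).
- cams.capture(name): name is "scene" or "top" or "wrist"; returns the picture (420x560x3 uint8, red, green, blue); there is no depth.
- cams.get_calibration(name): a dict with "camera_matrix" (3x3 intrinsics, pixels), "k1" (the pictures are not rectified: a ray, as slopes to the right and down, at radius r is drawn at 1 + k1 r^2 times it, then the intrinsics apply), "rvec" (rotation vector, rad) and "tvec" (3), from world to camera coordinates, as OpenCV has them; the wrist camera has in their place "T_tool_cam" (4x4, takes a point from camera to tool coordinates, whose origin is the TCP and whose axes are the flange's). Camera axes: x right, y down, z forward; pixel columns grow to the right and rows downward; lengths in m; the calibration is good to about 2 mm. A picture is of the moment at which its call begins: read the wrist's pose just before it. get_calibration takes no time and is no camera call.
- r.finish_job(): hands the job in; it is judged then, once.
The state is a dict: "time_s": time; "joints": joint angles; "joint_velocities": joint speeds; "effort": joint torques, N m; "tcp_pos": TCP position; "ee_rot": TCP orientation; "wrist_force": force on the tool from outside, world axes, zero at the start; "moment": the same for the moment, N m; "gripper_width": opening from 0.0 (shut) to 1.0 (fully open); "gripper_force": force on a finger pad.
Only numpy, scipy, OpenCV 4.12 (cv2) and the standard library are available. Lean on these libraries where they do the work, as an engineer would, in place of code of your own. Each camera call takes 0.05 s, during which the arm holds its last target. There are 200 camera calls.

## Working session

There is one attempt and no reset: what is moved stays moved. The work goes in short steps, Python scripts to look and compute and a shell command to move; the robot and the scene stay as the last step left them, time stands still between calls to the robot, and variables do not carry over. Pictures are saved under pics/ and viewed, at most 10 in all, crops included, and the job is handed in when it is done.

```bash
mkdir -p pics
cat > h.py <<'E'
import numpy as np, cv2
from station import r, cams
def T(name):
    c=cams.get_calibration(name)
    if 'rvec' in c:
        R=cv2.Rodrigues(np.array(c['rvec'],float))[0]; t=np.array(c['tvec'],float).ravel()
        return c, R.T, -R.T@t
    s=r.sense(); M=np.array(c['T_tool_cam']); Rt=np.array(s['ee_rot'])
    return c, Rt@M[:3,:3], np.array(s['tcp_pos'])+Rt@M[:3,3]
def px2w(cal,uv,z):
    c,R,o=cal; K=np.array(c['camera_matrix'])
    uv=np.atleast_2d(uv).astype(float); d=(uv-K[:2,2])/[K[0,0],K[1,1]]
    s=d.copy()
    for _ in range(20): s=d/(1+c['k1']*(s**2).sum(1,keepdims=True))
    v=np.c_[s,np.ones(len(s))]@R.T
    return o+v*((z-o[2])/v[:,2:])
def w2px(cal,p):
    c,R,o=cal; K=np.array(c['camera_matrix']); q=(np.atleast_2d(p)-o)@R
    s=q[:,:2]/q[:,2:]; s=s*(1+c['k1']*(s**2).sum(1,keepdims=True))
    return s*[K[0,0],K[1,1]]+K[:2,2]
E
python3 - <<'E'
from h import *
for n in('scene','top'):
    im=cams.capture(n); cv2.imwrite(f'pics/{n}0.png',im[:,:,::-1]); print(n,T(n)[2])
s=r.sense(); print(s['ee_rot'],s['time_s'],T('wrist')[0])
E
```

```text
scene [ 1.14889422 -0.31757     1.09906954]
top [ 0.36013572 -0.01628241  1.23758652]
[[ 9.74136456e-01 -2.25960305e-01 -3.26379613e-04]
 [-2.25960514e-01 -9.74134624e-01 -1.89210990e-03]
 [ 1.09604048e-04  1.91692214e-03 -9.99998157e-01]] 0.1 {'camera_matrix': array([[321.83430458,   0.        , 278.10087248],
       [  0.        , 321.83430458, 204.83679285],
       [  0.        ,   0.        ,   1.        ]]), 'k1': -0.06977243288431986, 'T_tool_cam': array([[ 5.71736386e-05, -9.54045617e-01, -2.99661406e-01,
         8.17693724e-02],
       [ 9.99999287e-01,  4.11890270e-04, -1.12055974e-03,
        -4.82121544e-04],
       [ 1.19249273e-03, -2.99661129e-01,  9.54044960e-01,
        -1.62916969e-01],
       [ 0.00000000e+00,  0.00000000e+00,  0.00000000e+00,
         1.00000000e+00]])}
```

View pics/top0.png

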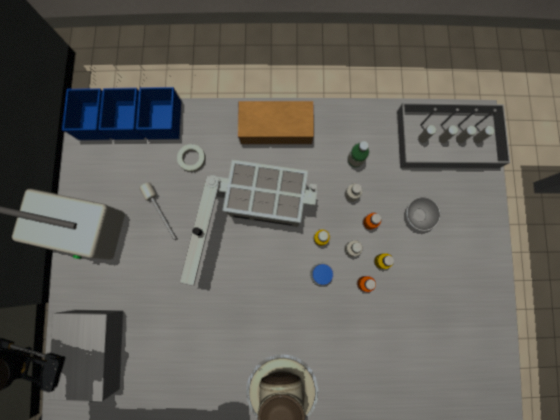

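View pics/scene0.png

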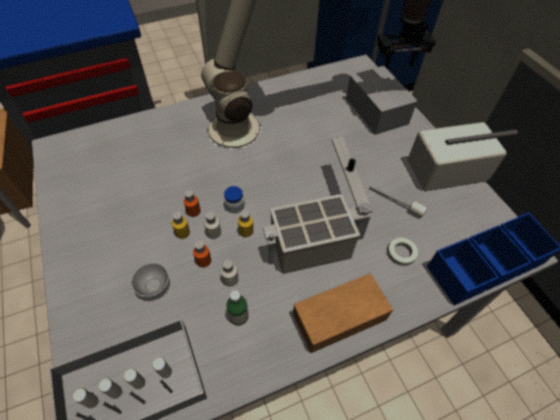

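Top view: two white bottles at (355,191) and (355,249). The look-alikes are orange at (373,221) and (368,284), yellow at (322,237) and (386,261), plus small white items in the tray at (430–490,130). The warmer is at (266,192), the bar pivot at (212,182) and the knob at (197,231). I choose the two white ones and check them in a close crop.

Run:
```python
from h import *
im=cv2.imread('pics/top0.png'); cal=T('top')
c=cv2.resize(im[150:300,180:400],None,fx=3.6,fy=3.6,interpolation=cv2.INTER_CUBIC); cv2.imwrite('pics/crop1.png',c)
for n,p,z in [('b1',(355,187),.1),('b2',(355,246),.1),('pivot',(212,182),.158),('knob',(197,231),.195),('stop',(311,188),.156),('wc',(266,192),.1365)]:
    print(n,px2w(cal,p,z))
# cover outline
g=cv2.cvtColor(im,cv2.COLOR_BGR2HSV); print(w2px(cal,[[0.141,.609,.223],[0,0,0]]))
# flaps: dark-ish brown regions within cover
roi=im[155:235,215:320].max(2); 
m=((roi<125)*255).astype('uint8')
n,l,st,ce=cv2.connectedComponentsWithStats(m,connectivity=4)
for i in range(1,n):
    if 100<st[i,4]<1500: print(st[i],ce[i]+[215,155],px2w(cal,ce[i]+[215,155],.1325))
```

```text
b1 [[ 0.61192192 -0.22161736  0.1       ]]
b2 [[ 0.43467671 -0.21626859  0.1       ]]
pivot [[0.61446326 0.19792825 0.158     ]]
knob [[0.46976022 0.22736508 0.195     ]]
stop [[ 0.59671264 -0.08534787  0.156     ]]
wc [[0.58933072 0.04414208 0.1365    ]]
[[ 45.36764192 356.02749148]
 [281.8582915  390.93906521]]
[ 16   9  24  22 415] [242.7686747  174.42891566] [[0.64300055 0.11302109 0.1325    ]]
[ 41  13  23  22 418] [267.14832536 177.95933014] [[0.63216396 0.04130885 0.1325    ]]
[ 65  16  24  23 426] [291.53755869 181.59859155] [[ 0.62109017 -0.030123    0.1325    ]]
[ 12  33  24  22 426] [238.57746479 198.33333333] [[0.57155595 0.1239542  0.1325    ]]
[ 37  36  24  23 430] [263.24186047 201.96046512] [[0.56070172 0.05214772 0.1325    ]]
[ 61  39  24  24 436] [287.94036697 205.62844037] [[ 0.54977897 -0.01943838  0.1325    ]]
```

View pics/crop1.png

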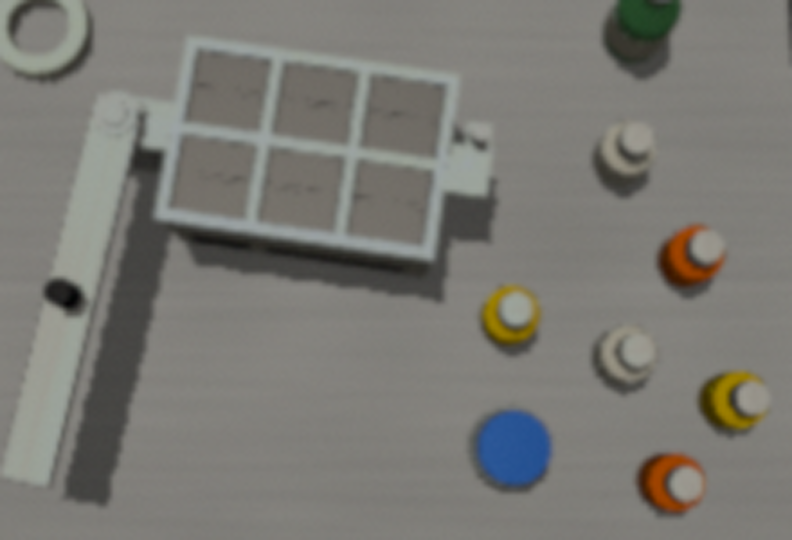

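```bash
python3 -m handwheel '[[[0,0,0,0,0,-0.05,0.087],[0,0,0,0,0,-0.05,0.087],[0,0,0,0,0,-0.05,0.087],[0,0,0,0.0375,0.018,0,0.06],[0,0,0,0.0375,0.018,0,0.06],[0,0,0,0.0375,0.018,0,0.06],[0,0,0,0.0375,0.018,0,0.06],[0,0,0,0.0375,0.018,0,0.06],[0,0,0,0.0375,0.018,0,0.06],[0,0,0,0.0375,0.018,0,0.06],[0,0,0,0.0375,0.018,0,0.06]]]' && python3 -m handwheel '[[[0,0,0,0.0207,0.0363,0,0.05],[0,0,0,0.0207,0.0363,0,0.05],[0,0,0,0.0207,0.0363,0,0.05],[0,0,0,0.0207,0.0363,0,0.05],[0,0,0,0.0207,0.0363,0,0.05],[0,0,0,0.0207,0.0363,0,0.05],[0,0,0,0.0207,0.0363,0,0.05],[0,0,0,0.0207,0.0363,0,0.05],[0,0,0,0.0207,0.0363,0,0.05],[0,0,0,0.0207,0.0363,0,0.05],[0,0,0,0,0,0,0.05],[0,0,0,0,0,0,0.05]]]'
python3 - <<'E'
from h import *
cal=T('wrist'); im=cams.capture('wrist'); cv2.imwrite('pics/w1.png',im[:,:,::-1])
print(r.sense()['tcp_pos'],r.sense()['ee_rot'])
for n,p,z in [('b1',(356.4,189.2),.1),('b2',(356.7,247.2),.1)]:
    q=px2w(T('top'),p,z); print(n,q,w2px(cal,q))
E
```

```text
time_s: 1.2
tcp_pos: [0.4017, 0.3994, 0.3722]
ee_rot: [[0.974, -0.226, -0.001], [-0.226, -0.974, -0.001], [-0.001, 0.001, -1.0]]
wrist_force: [0.0, 0.6, -0.4]
gripper_width: 0.691
gripper_force: 0.0
time_s: 2.4
tcp_pos: [0.5204, -0.0005, 0.3719]
ee_rot: [[0.974, -0.228, -0.001], [-0.228, -0.974, 0.0], [-0.001, 0.0, -1.0]]
wrist_force: [1.0, 0.1, 0.4]
gripper_width: 0.575
gripper_force: 0.0
[5.20327684e-01 3.85853214e-04 3.72079440e-01] [[ 9.74024005e-01 -2.26442721e-01 -9.65063377e-04]
 [-2.26442709e-01 -9.74024478e-01  1.23211387e-04]
 [-9.67895674e-04  9.85207163e-05 -9.99999527e-01]]
b1 [[ 0.60514749 -0.22563339  0.1       ]] [[435.00292525  64.00458759]]
b2 [[ 0.43113558 -0.22118345  0.1       ]] [[443.7426253  192.42614158]]
```

View pics/w1.png

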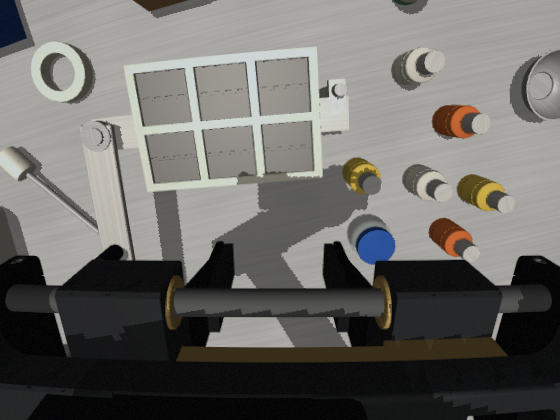

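The wrist view shows the cap tops at about (433,62) and (442,190), matching the top-view prediction within 2 px. The six openings are clear around (135–325, 55–185).

Run:
```python
from h import *
s=r.sense(); cal=T('wrist'); im=cv2.imread('pics/w1.png')
for n,p in(('b1',(433,62)),('b2',(442,190))): print(n,px2w(cal,p,.1))
print('stop',px2w(cal,(338,89),.1565),'piv',px2w(cal,(96,135),.1585))
g=im.max(2); m=((g<165)*255).astype('uint8'); m[:,:125]=0;m[:45]=0;m[190:]=0;m[:,325:]=0
m=cv2.morphologyEx(m,cv2.MORPH_CLOSE,np.ones((3,3)))
n,l,st,ce=cv2.connectedComponentsWithStats(m,connectivity=4)
P=[]
for i in range(1,n):
    if 1200<st[i,4]<4000:
        b=cv2.minAreaRect(np.argwhere(l==i)[:,::-1].astype('float32')); 
        q=px2w(cal,b[0],.1345)[0]; P.append(q); print(st[i],b,q.round(4))
print(np.mean(P,0))
```

```text
b1 [[ 0.60853549 -0.22238676  0.1       ]]
b2 [[ 0.4356912  -0.21828335  0.1       ]]
stop [[ 0.60137197 -0.08631912  0.1565    ]] piv [[0.61733201 0.19907393 0.1585    ]]
[ 255   57   56   59 2941] ((283.3965759277344, 85.75862884521484), (55.39133834838867, 53.813472747802734), 85.2363510131836) [ 0.6193 -0.0281  0.1345]
[ 193   62   59   59 2895] ((221.89727783203125, 91.27397155761719), (55.37825012207031, 53.441585540771484), 83.9909896850586) [0.63   0.0443 0.1345]
[ 133   68   59   59 2783] ((162.36997985839844, 97.08999633789062), (55.72001647949219, 51.90163803100586), 81.8698959350586) [0.6408 0.1159 0.1345]
[ 144  130   57   54 2438] ((172.21961975097656, 156.92774963378906), (52.07958984375, 49.41858673095703), 81.25383758544922) [0.5691 0.1267 0.1345]
[0.61479691 0.06469533 0.1345    ]
```

```bash
python3 -m handwheel '[[[0,0,0,0.0225,0.0331,0,0.05],[0,0,0,0.0225,0.0331,0,0.05],[0,0,0,0.0225,0.0331,0,0.05],[0,0,0,0.0225,0.0331,0,0.05],[0,0,0,0.0225,0.0331,0.04,0.05],[0,0,0,0.0225,0.0331,0.04,0.05],[0,0,0,0,0,0.04,0.05],[0,0,0,0,0,0.04,0.05],[0,0,0,0,0,0.02,0.05],[0,0,0,0,0,0,0.05],[0,0,0,0,0,0,0.05]]]'
python3 - <<'E'
from h import *
cal=T('wrist'); im=cams.capture('wrist'); cv2.imwrite('pics/w2.png',im[:,:,::-1])
s=r.sense(); print(s['tcp_pos'],w2px(cal,[[.607,-.224,.1]]))
E
```

```text
time_s: 3.55
tcp_pos: [0.6047, -0.2139, 0.2027]
ee_rot: [[0.975, -0.224, 0.001], [-0.224, -0.975, -0.001], [0.001, 0.001, -1.0]]
wrist_force: [-0.7, 0.1, -0.1]
gripper_width: 0.579
gripper_force: 0.0
[ 0.60515954 -0.21416732  0.20382041] [[289.81185391 198.09594668]]
```

View pics/w2.png

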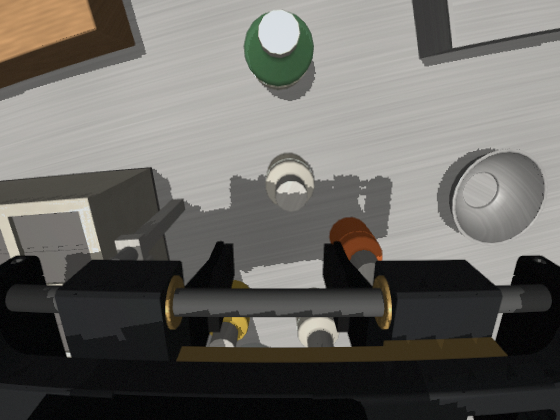

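```bash
python3 -m handwheel '[[[0,0,0,0.006,0.010,0.01,0.05],[0,0,0,0,0,0.04,0.05],[0,0,0,0,0,0.04,0.05],[0,0,0,0,0,0.03,0.05],[0,0,0,0,0,0.007,0.05],[0,0,0,0,0,0,0.02],[0,0,0,0,0,0,0.02],[0,0,0,0,0,0,0.02],[0,0,0,0,0,0,0.02],[0,0,0,0,0,0,0.02]]]'
```

```text
time_s: 4.6
tcp_pos: [0.6086, -0.2262, 0.0769]
ee_rot: [[0.974, -0.225, 0.004], [-0.225, -0.974, -0.001], [0.004, 0.0, -1.0]]
wrist_force: [0.6, -0.1, 5.2]
gripper_width: 0.311
gripper_force: 30.0
```

```bash
python3 -m handwheel '[[[0,0,0,0,0,-0.03,0.02],[0,0,0,0,0,-0.045,0.02],[0,0,0,0,0,-0.045,0.02],[0,0,0,0,0,-0.045,0.02],[0,0,0,-0.0056,-0.0324,-0.03,0.02],[0,0,0,-0.0056,-0.0324,0,0.02],[0,0,0,-0.0056,-0.0324,0,0.02],[0,0,0,-0.0056,-0.0324,0,0.02],[0,0,0,-0.0056,-0.0324,0,0.02],[0,0,0,-0.0056,-0.0324,0,0.02],[0,0,0,0,0,0,0.02],[0,0,0,0,0,0,0.02]]]'
```

```text
time_s: 5.8
tcp_pos: [0.6181, -0.0282, 0.2695]
ee_rot: [[0.974, -0.224, -0.001], [-0.224, -0.974, 0.0], [-0.001, 0.0, -1.0]]
wrist_force: [0.1, -0.7, -2.1]
gripper_width: 0.313
gripper_force: 30.0
```

```bash
python3 -m handwheel '[[[0,0,0,0.002,0.001,0.03,0.02],[0,0,0,0,0,0.02,0.02],[0,0,0,0,0,0.01,0.02],[0,0,0,0,0,0.01,0.02],[0,0,0,0,0,0.008,0.02],[0,0,0,0,0,0.004,0.02],[0,0,0,0,0,0.003,0.02],[0,0,0,0,0,0,0.02]]]'
```

```text
time_s: 6.6
tcp_pos: [0.6203, -0.0304, 0.1846]
ee_rot: [[0.974, -0.226, -0.0], [-0.226, -0.974, 0.0], [-0.0, -0.0, -1.0]]
wrist_force: [-0.3, -0.4, -2.7]
gripper_width: 0.315
gripper_force: 30.0
```

```bash
python3 -m handwheel '[[[0,0,0,0,0,0.003,0.02],[0,0,0,0,0,0.003,0.02],[0,0,0,0,0,0.003,0.02],[0,0,0,0,0,0,0.02]]]'
```

```text
time_s: 7.0
tcp_pos: [0.62, -0.0303, 0.1752]
ee_rot: [[0.974, -0.226, -0.001], [-0.226, -0.974, 0.0], [-0.001, 0.0, -1.0]]
wrist_force: [-0.4, 0.6, -2.2]
gripper_width: 0.314
gripper_force: 30.0
```

```bash
python3 -m handwheel '[[[0,0,0,0,0,0.004,0.02],[0,0,0,0,0,0.004,0.02],[0,0,0,0,0,0,0.02]]]'
```

```text
time_s: 7.3
tcp_pos: [0.6198, -0.0303, 0.1669]
ee_rot: [[0.974, -0.226, -0.002], [-0.226, -0.974, 0.0], [-0.002, 0.0, -1.0]]
wrist_force: [-0.0, -0.8, -2.1]
gripper_width: 0.315
gripper_force: 30.0
```

Opening 4 is empty, so I lower to just above the cover and release.

```bash
python3 -m handwheel '[[[0,0,0,0,0,0.008,0.02],[0,0,0,0,0,0.008,0.02],[0,0,0,0,0,0.006,0.02],[0,0,0,0,0,0.003,0.02],[0,0,0,0,0,0,0.02],[0,0,0,0,0,0,0.05],[0,0,0,0,0,0,0.05],[0,0,0,0,0,0,0.05],[0,0,0,0,0,0,0.05],[0,0,0,0,0,0,0.05],[0,0,0,0,0,-0.04,0.05],[0,0,0,0,0,-0.05,0.05]]]'
python3 - <<'E'
from h import *
for n in('wrist','top'):
    im=cams.capture(n); cv2.imwrite(f'pics/{n}3.png',im[:,:,::-1])
a=cv2.imread('pics/wrist3.png'); b=cv2.imread('pics/top3.png')[150:300,180:400]
cv2.imwrite('pics/both3.png',np.hstack([cv2.resize(a,(440,330)),cv2.resize(b,(360,330))]))
E
```

```text
time_s: 8.5
tcp_pos: [0.6187, -0.0306, 0.2312]
ee_rot: [[0.974, -0.226, -0.007], [-0.226, -0.974, -0.001], [-0.006, 0.002, -1.0]]
wrist_force: [1.5, -0.1, -0.4]
gripper_width: 0.575
gripper_force: 0.0
```

View pics/both3.png

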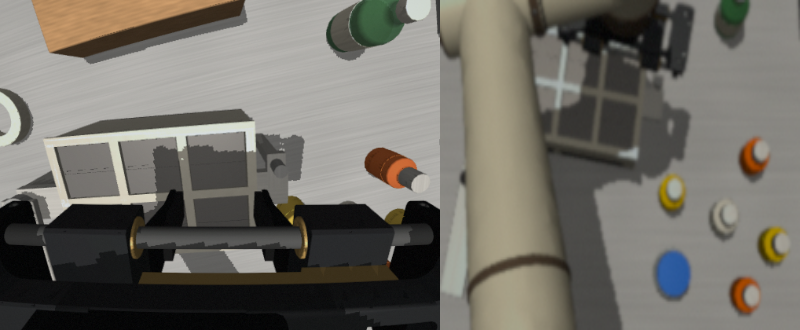

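The bottle is gone and opening 4's flaps have closed again above it. Next is bottle 2.

```bash
python3 -m handwheel '[[[0,0,0,-0.0195,0.0322,0,0.05],[0,0,0,-0.0195,0.0322,0,0.05],[0,0,0,-0.0195,0.0322,0,0.05],[0,0,0,-0.0195,0.0322,0,0.05],[0,0,0,-0.0195,0.0322,0,0.05],[0,0,0,-0.0195,0.0322,0,0.05],[0,0,0,-0.0195,0.0322,0,0.05],[0,0,0,0,0,0.03,0.05],[0,0,0,0,0,0,0.05],[0,0,0,0,0,0,0.05]]]'
python3 - <<'E'
from h import *
cal=T('wrist'); im=cams.capture('wrist'); s=r.sense(); print(s['ee_rot']); print(w2px(cal,[[.4345,-.2195,.1]]))
u=im[:,:,::-1][150:260,220:350]; cv2.imwrite('pics/w4.png',cv2.resize(u,None,fx=3,fy=3))
E
```

```text
time_s: 9.6
tcp_pos: [0.4366, -0.2193, 0.2032]
ee_rot: [[0.974, -0.225, -0.0], [-0.225, -0.974, -0.001], [-0.0, 0.001, -1.0]]
wrist_force: [1.0, 0.2, 1.1]
gripper_width: 0.576
gripper_force: 0.0
[[ 9.74382402e-01 -2.24894184e-01  1.24130300e-03]
 [-2.24893228e-01 -9.74383030e-01 -8.64145645e-04]
 [ 1.40384591e-03  5.62847670e-04 -9.99998856e-01]]
[[279.75667409 204.98533468]]
```

View pics/w4.png

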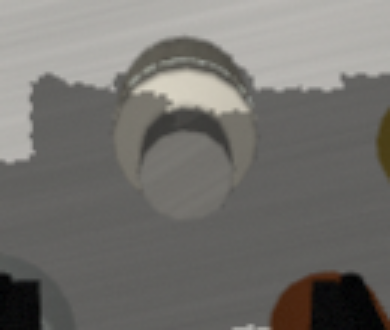

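The cap top is at about (282,209), 4 px from the prediction, so a small correction and then the grasp.

```bash
python3 -m handwheel '[[[0,0,0,-0.0045,0.002,0.01,0.05],[0,0,0,0,0,0.04,0.05],[0,0,0,0,0,0.04,0.05],[0,0,0,0,0,0.03,0.05],[0,0,0,0,0,0.006,0.05],[0,0,0,0,0,0,0.02],[0,0,0,0,0,0,0.02],[0,0,0,0,0,0,0.02],[0,0,0,0,0,0,0.02],[0,0,0,0,0,0,0.02]]]'
```

```text
time_s: 10.65
tcp_pos: [0.4327, -0.2205, 0.0783]
ee_rot: [[0.974, -0.225, 0.003], [-0.225, -0.974, -0.001], [0.003, 0.0, -1.0]]
wrist_force: [-0.9, -1.0, 3.9]
gripper_width: 0.313
gripper_force: 30.0
```

```bash
python3 -m handwheel '[[[0,0,0,0,0,-0.03,0.02],[0,0,0,0,0,-0.045,0.02],[0,0,0,0,0,-0.045,0.02],[0,0,0,0,0,-0.045,0.02],[0,0,0,0.0097,-0.0319,-0.02,0.02],[0,0,0,0.0097,-0.0319,0,0.02],[0,0,0,0.0097,-0.0319,0,0.02],[0,0,0,0.0097,-0.0319,0,0.02],[0,0,0,0.0097,-0.0319,0,0.02],[0,0,0,0.0097,-0.0319,0,0.02],[0,0,0,0.0097,-0.0319,0,0.02],[0,0,0,0,0,0,0.02]]]' && python3 -m handwheel '[[[0,0,0,0,0,0.03,0.02],[0,0,0,0,0,0,0.02]]]'
```

```text
time_s: 11.85
tcp_pos: [0.5493, -0.0149, 0.2609]
ee_rot: [[0.975, -0.223, -0.001], [-0.223, -0.975, 0.001], [-0.001, -0.001, -1.0]]
wrist_force: [-0.4, -0.7, -2.2]
gripper_width: 0.311
gripper_force: 30.0
time_s: 12.05
tcp_pos: [0.5448, -0.018, 0.2278]
ee_rot: [[0.974, -0.227, -0.01], [-0.227, -0.974, -0.0], [-0.01, 0.002, -1.0]]
wrist_force: [-1.2, -0.8, -2.9]
gripper_width: 0.311
gripper_force: 30.4
```

```bash
python3 -m handwheel '[[[0,0,0,0,0,0.01,0.02],[0,0,0,0,0,0.01,0.02],[0,0,0,0,0,0.01,0.02],[0,0,0,0,0,0.01,0.02],[0,0,0,0,0,0.004,0.02],[0,0,0,0,0,0.003,0.02],[0,0,0,0,0,0,0.02]]]'
```

```text
time_s: 12.75
tcp_pos: [0.5481, -0.0179, 0.1846]
ee_rot: [[0.974, -0.226, -0.0], [-0.226, -0.974, -0.0], [-0.0, 0.0, -1.0]]
wrist_force: [0.4, -0.2, -2.1]
gripper_width: 0.314
gripper_force: 30.4
```

```bash
python3 -m handwheel '[[[0,0,0,0,0,0.003,0.02],[0,0,0,0,0,0.003,0.02],[0,0,0,0,0,0,0.02]]]'
```

```text
time_s: 13.05
tcp_pos: [0.5511, -0.0182, 0.1843]
ee_rot: [[0.975, -0.224, 0.009], [-0.224, -0.975, -0.001], [0.009, -0.001, -1.0]]
wrist_force: [-3.0, 0.1, 16.2]
gripper_width: 0.317
gripper_force: 30.0
```

Opening 1 is filled, with a hard stop at 16 N. I lift out and try opening 2.

```bash
python3 -m handwheel '[[[0,0,0,0,0,-0.015,0.02],[0,0,0,0,0,-0.025,0.02],[0,0,0,0,0,-0.025,0.02],[0,0,0,0,0,0,0.02],[0,0,0,-0.0019,-0.0241,0,0.02],[0,0,0,-0.0019,-0.0241,0,0.02],[0,0,0,-0.0019,-0.0241,0,0.02],[0,0,0,0,0,0,0.02],[0,0,0,0,0,0,0.02]]]' && python3 -m handwheel '[[[0,0,0,0,0,0.015,0.02],[0,0,0,0,0,0.015,0.02],[0,0,0,0,0,0.01,0.02],[0,0,0,0,0,0.01,0.02],[0,0,0,0,0,0.007,0.02],[0,0,0,0,0,0,0.02]]]'
```

```text
time_s: 13.95
tcp_pos: [0.5584, 0.0541, 0.2427]
ee_rot: [[0.974, -0.225, -0.002], [-0.225, -0.974, -0.0], [-0.002, 0.001, -1.0]]
wrist_force: [0.4, -0.2, -2.2]
gripper_width: 0.315
gripper_force: 30.0
time_s: 14.55
tcp_pos: [0.558, 0.0534, 0.1854]
ee_rot: [[0.974, -0.226, -0.003], [-0.226, -0.974, -0.001], [-0.003, 0.001, -1.0]]
wrist_force: [-0.8, 1.1, -3.1]
gripper_width: 0.315
gripper_force: 30.0
```

```bash
python3 -m handwheel '[[[0,0,0,0,0,0.004,0.02],[0,0,0,0,0,0.004,0.02],[0,0,0,0,0,0,0.02]]]'
```

```text
time_s: 14.85
tcp_pos: [0.5586, 0.0539, 0.1783]
ee_rot: [[0.974, -0.226, -0.001], [-0.226, -0.974, 0.0], [-0.001, 0.0, -1.0]]
wrist_force: [0.6, 0.3, -2.9]
gripper_width: 0.308
gripper_force: 30.0
```

```bash
python3 -m handwheel '[[[0,0,0,0,0,0.004,0.02],[0,0,0,0,0,0.004,0.02],[0,0,0,0,0,0.004,0.02],[0,0,0,0,0,0,0.02]]]'
```

```text
time_s: 15.25
tcp_pos: [0.5584, 0.0538, 0.166]
ee_rot: [[0.974, -0.226, -0.002], [-0.226, -0.974, -0.0], [-0.001, 0.001, -1.0]]
wrist_force: [0.5, -0.0, -1.7]
gripper_width: 0.316
gripper_force: 30.0
```

Opening 2 is empty too: I lower, release, and rise above the knob height.

```bash
python3 -m handwheel '[[[0,0,0,0,0,0.008,0.02],[0,0,0,0,0,0.008,0.02],[0,0,0,0,0,0.006,0.02],[0,0,0,0,0,0.002,0.02],[0,0,0,0,0,0,0.02],[0,0,0,0,0,0,0.05],[0,0,0,0,0,0,0.05],[0,0,0,0,0,0,0.05],[0,0,0,0,0,0,0.05],[0,0,0,0,0,0,0.05],[0,0,0,0,0,-0.03,0.05],[0,0,0,0,0,-0.05,0.05]]]' && python3 -m handwheel '[[[0,0,0,0,0,-0.05,0.06],[0,0,0,0,0,-0.03,0.06],[0,0,0,-0.04,0,0,0.06],[0,0,0,-0.04,0,0,0.06],[0,0,0,0,0,0,0.06],[0,0,0,0,0,0,0.06]]]'
python3 - <<'E'
from h import *
cal=T('wrist'); im=cams.capture('wrist'); cv2.imwrite('pics/w5.png',im[:,:,::-1]); print(r.sense()['tcp_pos'])
print(w2px(cal,[[.47,.2274,.1955],[.631,.0427,.1325],[.5595,.0537,.1325]]))
E
```

```text
time_s: 16.45
tcp_pos: [0.5567, 0.0533, 0.2203]
ee_rot: [[0.974, -0.226, -0.009], [-0.226, -0.974, -0.002], [-0.008, 0.004, -1.0]]
wrist_force: [0.9, 0.4, 0.5]
gripper_width: 0.574
gripper_force: 0.0
time_s: 17.05
tcp_pos: [0.4806, 0.0721, 0.3037]
ee_rot: [[0.974, -0.225, 0.002], [-0.225, -0.974, 0.001], [0.002, -0.001, -1.0]]
wrist_force: [0.3, 0.0, 0.5]
gripper_width: 0.689
gripper_force: 0.0
[0.48129393 0.07207635 0.30337635]
[[120.70179135 247.41950453]
 [273.78276963  27.29275145]
 [279.36254137 105.58022533]]
```

View pics/w5.png

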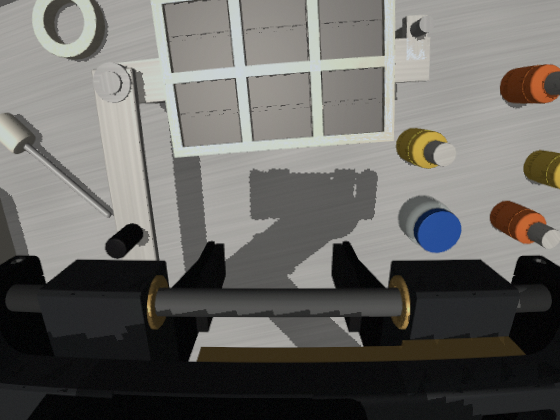

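Both cells swallowed their bottles and all flaps are shut. The knob top is at about (115,246), the pivot top at (114,83).

Run:
```python
from h import *
cal=T('wrist'); s=r.sense(); print(np.round(s['joints'],1),s['time_s'])
k=px2w(cal,(115,247),.1955)[0]; p=px2w(cal,(115,83),.1585)[0]; print(k,p,np.hypot(*(k-p)[:2]))
R=np.array(s['ee_rot']); print('to knob in tool',R.T@(k-s['tcp_pos']))
```

```text
[ 27.7   5.4 -10.2   0.  -74.3  49.3] 17.1
[0.47242359 0.23241574 0.1955    ] [0.61556397 0.19627409 0.1585    ] 0.14763260582806959
to knob in tool [-0.04491595 -0.15413434  0.10793458]
```

```bash
python3 -m handwheel '[[[0,0,0,-0.009,-0.0308,0,0.06],[0,0,0,-0.009,-0.0308,0,0.06],[0,0,0,-0.009,-0.0308,0,0.06],[0,0,0,-0.009,-0.0308,0,0.06],[0,0,0,-0.009,-0.0308,0,0.06],[0,0,0,0,0,0.04,0.06],[0,0,0,0,0,0.03,0.06],[0,0,0,0,0,0,0.06],[0,0,0,0,0,0,0.06]]]'
python3 - <<'E'
from h import *
cal=T('wrist'); im=cams.capture('wrist'); s=r.sense(); print(s['ee_rot'],s['tcp_pos']); print(w2px(cal,[[.472,.2325,.1955]]))
u=im[:,:,::-1][150:300,180:390]; cv2.imwrite('pics/w6.png',cv2.resize(u,None,fx=3,fy=3))
E
```

```text
time_s: 18.0
tcp_pos: [0.4731, 0.2322, 0.2331]
ee_rot: [[0.974, -0.226, 0.0], [-0.226, -0.974, -0.001], [0.001, 0.001, -1.0]]
wrist_force: [-0.4, 1.2, 0.4]
gripper_width: 0.69
gripper_force: 0.0
[[ 9.74122113e-01 -2.26010003e-01  2.36359381e-03]
 [-2.26012022e-01 -9.74124314e-01  6.21524580e-04]
 [ 2.16196343e-03 -1.13964145e-03 -9.99997014e-01]] [0.47354097 0.23254377 0.23422432]
[[278.99783149 233.23889222]]
```

View pics/w6.png

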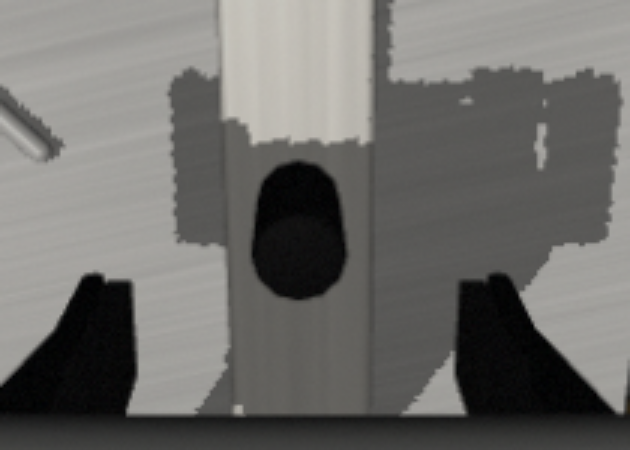

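The knob top is at about (280,235) in full-frame pixels, centred between the fingers. I'll cage it loosely and swing.

```bash
python3 -m handwheel '[[[0,0,0,0,0,0.03,0.06],[0,0,0,0,0,0.03,0.06],[0,0,0,0,0,0.01,0.06],[0,0,0,0,0,0,0.028],[0,0,0,0,0,0,0.028],[0,0,0,0,0,0,0.028],[0,0,0,0,0,0,0.028]]]' && python3 -m handwheel '[[[0,0,-0.656,0.00035,0.0103,0,0.028],[0,0,-0.656,0.00035,0.0103,0,0.028],[0,0,-0.656,0.00035,0.0103,0,0.028],[0,0,-0.656,0.00035,0.0103,0,0.028],[0,0,-0.656,0.00035,0.0103,0,0.028],[0,0,-0.656,0.00035,0.0103,0,0.028],[0,0,-0.656,0.00035,0.0103,0,0.028],[0,0,-0.656,0.00035,0.0103,0,0.028]]]'
```

```text
time_s: 18.75
tcp_pos: [0.4726, 0.2326, 0.1643]
ee_rot: [[0.974, -0.226, 0.002], [-0.226, -0.974, 0.002], [0.002, -0.002, -1.0]]
wrist_force: [0.0, -0.2, -0.5]
gripper_width: 0.41
gripper_force: 0.0
time_s: 19.55
tcp_pos: [0.4766, 0.1511, 0.164]
ee_rot: [[0.948, 0.319, 0.003], [0.319, -0.948, 0.002], [0.003, -0.001, -1.0]]
wrist_force: [0.6, 1.7, 0.4]
gripper_width: 0.322
gripper_force: 0.5
```

```bash
python3 -m handwheel '[[[0,0,-0.656,0.00035,0.0103,0,0.028],[0,0,-0.656,0.00035,0.0103,0,0.028],[0,0,-0.656,0.00035,0.0103,0,0.028],[0,0,-0.656,0.00035,0.0103,0,0.028],[0,0,-0.656,0.00035,0.0103,0,0.028],[0,0,-0.656,0.00035,0.0103,0,0.028],[0,0,-0.656,0.00035,0.0103,0,0.028],[0,0,-0.656,0.00035,0.0103,0,0.028],[0,0,-0.656,0.00035,0.0103,0,0.028],[0,0,-0.656,0.00035,0.0103,0,0.028],[0,0,-0.656,0.00035,0.0103,0,0.028],[0,0,-0.656,0.00035,0.0103,0,0.028]]]'
```

```text
time_s: 20.75
tcp_pos: [0.5568, 0.0616, 0.1637]
ee_rot: [[0.409, 0.912, 0.001], [0.912, -0.409, 0.001], [0.001, 0.001, -1.0]]
wrist_force: [-0.1, 0.8, -0.2]
gripper_width: 0.321
gripper_force: 0.5
```

```bash
python3 -m handwheel '[[[0,0,-0.656,0.00035,0.0103,0,0.028],[0,0,-0.656,0.00035,0.0103,0,0.028],[0,0,-0.656,0.00035,0.0103,0,0.028],[0,0,-0.656,0.00035,0.0103,0,0.028],[0,0,0,0,0,0,0.028]]]' && python3 -m handwheel '[[[0,0,0,0,0.002,0,0.028],[0,0,0,0,0.002,0,0.028],[0,0,0,0,0,0,0.028]]]'
```

```text
time_s: 21.25
tcp_pos: [0.5968, 0.0498, 0.1633]
ee_rot: [[0.15, 0.989, 0.002], [0.989, -0.15, 0.0], [0.0, 0.001, -1.0]]
wrist_force: [0.8, -0.5, -0.8]
gripper_width: 0.325
gripper_force: 0.0
time_s: 21.55
tcp_pos: [0.5981, 0.0494, 0.1631]
ee_rot: [[0.15, 0.989, -0.003], [0.989, -0.15, -0.0], [-0.0, -0.003, -1.0]]
wrist_force: [-5.0, 2.1, 3.3]
gripper_width: 0.323
gripper_force: 2.4
```

```bash
python3 -m handwheel '[[[0,0,0,0,0.002,0,0.028],[0,0,0,0,0.001,0,0.028],[0,0,0,0,0,0,0.028]]]'
```

```text
time_s: 21.85
tcp_pos: [0.5982, 0.0493, 0.1629]
ee_rot: [[0.15, 0.989, -0.009], [0.989, -0.15, 0.0], [-0.001, -0.009, -1.0]]
wrist_force: [-11.7, 4.7, 7.5]
gripper_width: 0.326
gripper_force: 6.2
```

It's firmly against the stop. I unload, open, lift and check.

```bash
python3 -m handwheel '[[[0,0,0,0,-0.003,0,0.028],[0,0,0,0,-0.003,0,0.045],[0,0,0,0,0,0,0.06],[0,0,0,0,0,0,0.06],[0,0,0,0,0,0,0.06],[0,0,0,0,0,-0.02,0.06],[0,0,0,0,0,-0.04,0.06],[0,0,0,0,0,-0.05,0.06],[0,0,0,0,-0.04,-0.04,0.06],[0,0,0,0,-0.04,0,0.06],[0,0,0,0,-0.04,0,0.06],[0,0,0,0,0,0,0.06]]]'  && python3 -m handwheel '[[[0,0,0,0.05,0,0,0.06],[0,0,0,0.05,0,0,0.06],[0,0,0,0.05,0,0,0.06],[0,0,0,0.05,0,0,0.06],[0,0,0,0.05,0,0,0.06],[0,0,0,0.05,0,0,0.06],[0,0,0,0,0,0,0.06],[0,0,0,0,0,0,0.06]]]'
python3 - <<'E'
from h import *
a=cams.capture('top')[:,:,::-1][120:300,120:400]; b=cams.capture('scene')[:,:,::-1][170:310,130:430]
cv2.imwrite('pics/fin.png',np.hstack([cv2.resize(a,(400,257*1)),cv2.resize(b,(400,257))]) if 0 else np.vstack([cv2.resize(a,(467,300)),cv2.resize(b,(467,300))]))
E
```

```text
time_s: 23.05
tcp_pos: [0.479, 0.0666, 0.3093]
ee_rot: [[0.148, 0.989, 0.001], [0.989, -0.148, 0.001], [0.001, 0.001, -1.0]]
wrist_force: [-0.0, 0.0, 0.1]
gripper_width: 0.687
gripper_force: 0.0
time_s: 23.85
tcp_pos: [0.5277, 0.3647, 0.3065]
ee_rot: [[0.148, 0.989, -0.001], [0.989, -0.148, -0.002], [-0.002, -0.001, -1.0]]
wrist_force: [-0.0, 0.2, 0.2]
gripper_width: 0.691
gripper_force: 0.0
```

View pics/fin.png

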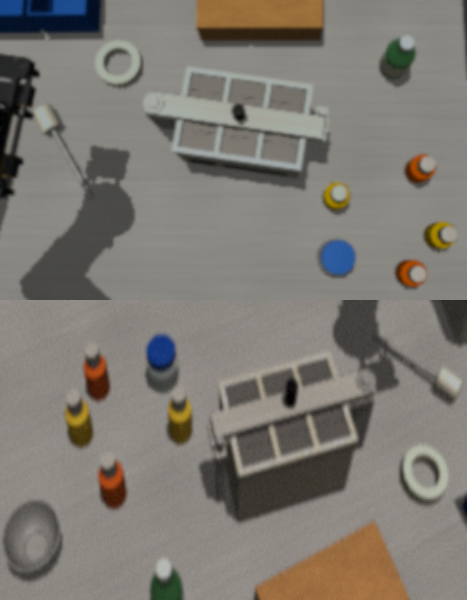

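The bar lies in line from the pivot (crop 155,102) to the stop post (323,122). Both white bottles are gone from the table and all the other items are where they were.

```bash
python3 -c "
from station import r
print(r.finish_job())"
```

```text
the job is handed in; nothing more can be done
None
```

I lowered the two bottles into the empty cells (openings 4 and 2), swung the bar in line against its stop post, left everything else where it was, and handed the job in at about 24 s.

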